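# Pin a hinged gauge together in its assembly nest

## Robot

A 6-joint arm with a two-finger parallel gripper is mounted at the origin on the work surface. World frame = base frame: x ahead of the robot, y to its left, z up, the work surface at z = 0. Lengths are in m, angles in degrees, forces in N, time in s.
With the tool pointing down it reaches from about 0.35 to 1 m from the base axis. Payload 7.1 kg.
Tool frame: the origin (TCP) lies at the very end of the fingers, on their centre line; the grasp point (between the pads) lies bot.tcp_to_grasp behind it (bot.tcp_to_grasp is the distance from the TCP to the grasp point, in m); z points along the fingers, y is the direction in which the jaws open and shut (so a half turn about z gives the same grasp; the last joint's range is limited). The gripper opens to 85 mm and grips with 20 to 120 N. Pads are 22 mm wide; open, the fingers measure 114 mm over their backs; the gripper's body (76 mm by 85 mm) begins 54 mm behind the grasp point. The pads swing forward as they close: fully open they stand 13 mm farther back than shut.
Start: joints at [-75.459, 24.242, 93.386, -0, 62.372, -1.089], TCP at [0.168, -0.602, 0.231] pointing down, gripper open.
Joint ranges: [-172.04, 172.04], [-51.8, 120.97], [4.93, 147.93], [-75.15, 255.16], [6.16, 154.13], [-145.62, 145.62]. Speed limits (degrees/s): [136.94, 136.94, 172.46, 180, 180, 180].

## Interface

Orientations are given as a 3x3 rotation matrix whose columns are the frame's x, y, z axes.
In Python, from plant import bot, optics, order, regions_of, pinpoint gives the robot as it stands.
- The arm moves only by the tool step_arm, never from a script. Its argument "commands" is text: rows parted by semicolons, each of 5 numbers parted by spaces: the closure, from 0 (fully open) to 1 (shut), then the shift along the world's x, y, z in m, then the turn about the world's z in rad. A call has 1 to 5 rows; each row is the pose to reach, as a shift and turn from the pose commanded when the call began; what a row does not reach only later rows make up. A row lasts 1/8 s, in which the tool goes at most 62.5 mm and 10.7 degrees, less where a joint would pass 70% of its speed; a pose out of reach is approached as far as the arm can. A call with a gripper value outside its range is refused whole. The fingers move at their own pace and stop on an object; "grip_force" is the grip in N (left out, the last holds). Time passes only in rows, so rows that repeat a pose let the fingers close. It gives the time, the measured TCP pose, the force and the opening at its end, in the units of the state.
- bot.state(): the state, without advancing time (a new reading comes with each control period).
- optics.grab_frame(name): name is "scene" or "top" or "wrist"; returns a dict with "pixels" (420x560x3 uint8, blue, green, red), "range_z" (420x560 float32, m along the optical axis (not along the pixel's ray), 0 where there is no reading), "fov_y" (degrees; the focal length in pixels is half the picture's height over the tangent of half this angle, whatever the lens; pixels are square), "cx", "cy" (the principal point, pixels), "R" (3x3) and "t" (3): a world point X has camera coordinates R X + t; the wrist camera has in their place "mount" (4x4, takes a point from camera to tool coordinates, whose origin is the TCP and whose axes are the flange's). Camera axes: x right, y down, z forward; pixel columns grow to the right and rows downward; lengths in m; the calibration is good to about 2 mm. A picture is of the moment at which its call begins: read the wrist's pose just before it.
- order.sign_off(): hands the job in, once; it reports no verdict.
Trained networks look in the newest picture that a camera, given by its name, has taken for a name from the list of things; names that differ only in an ending like _2 or _b are one class to them, and where a whole thing is asked for, a point or a joint stands for the part that bears it (a point fixed in the world has none). Each returns a list of dicts, best first, with "p" (0 to 1); they miss things now and then, are a little off and sometimes report something else, mostly with a low value. They report only what shows in the picture. A call takes as long as a camera call. They do not tell look-alikes from the thing itself.
- regions_of(camera, thing): "mask" (420x560 bool, what is visible of it) and "rect" ([left, top, width, height] as shares, 0 to 1, of the picture: columns of its width, rows of its height, round what is visible of it).
- pinpoint(camera, thing): "at" ([column, row] as shares, 0 to 1, of the picture: columns of its width, rows of its height: a listed point, or the origin of a listed thing).
The state is a dict: "time": time; "joint_positions": joint angles; "joint_vel": joint speeds; "joint_torque": joint torques, N m; "tcp_pos": TCP position; "tool_rot": TCP orientation; "wrist_force": force on the tool from outside, world axes, zero at the start; "ft_torque": the same for the moment, N m; "gripper_width": opening from 0.0 (shut) to 1.0 (fully open).
Only numpy, scipy, OpenCV 4.12 (cv2) and the standard library are available. Lean on these libraries where they do the work, as an engineer would, in place of code of your own. Each camera call takes 0.05 s, during which the arm holds its last target.

## Task

Slide the loose half of the hinged gauge along the blue nest until it butts gently against the clamped half, so that the two brass knuckles line up. Then take the blue-headed hinge pin from the rack and push it, without forcing, down through both knuckles past the spring detent until its head sits fully home on the upper knuckle; let go, and leave the red and green plug gauges in the rack.

Things in the scene. Friction and masses are not known exactly. Their poses are not given: they have to be found in the camera images.
- nest: Fixed blue plate 300 x 112 x 12 mm (x, y, z); origin at centre of its underside, z up. Two 10 mm high rails leave a channel 51.5 mm wide along x, at y = 0, floor 12 mm above the origin. The clamped half fills its +x end; the loose half lies to -x of it. Nest and all it carries must not be pressed by more than 45 N in all, the loose half's weight included.
- axis_nominal (a point): Point fixed on the nest (x 45, y 0, z 52 mm): the nominal hinge axis, at the height of both halves' top faces. The clamped half was set by hand: its true axis lies anywhere up to 20 mm either way along nest x of here and is NOT measured; feel or see it (slowly: 15 mm/s). About 100 N would shift it in its clamp. Axes as the nest.
- butt_nominal (a point): Nominal centre of the clamped half's upright butting face, looking to nest -x (steel, 50 mm wide, 40 high; same 20 mm doubt). Its brass lower knuckle, 20 mm high on the channel floor, reaches 58 mm to -x under it; vertical bore 11.5 mm, axis 17 mm to -x of the face. A spring ball stands 2 mm into the bore's +y side, 9 mm above the floor, and resists the passing pin by 3 to 15 N.
- leaf_eye (a point): Centre of the bore mouth (11.5 mm) on the loose half's top face; z up, x towards the clamped half. Steel block 50 mm wide, 40 high, 0.35 to 0.7 kg, flat on the channel floor. Its brass upper knuckle overhangs at +x, 19.5 mm thick; end face 17 mm to +x of this point. When that face butts on the clamped half the bores line up to about 1 mm; it starts 25 to 85 mm short; sliding takes 3 to 10 N.
- leaf_tail (a point): Centre of the loose half's flat upright tail face (50 x 40 mm), 105 mm to -x of leaf_eye and 20 mm above the channel floor; push it here towards +x. The channel behind it is empty. Axes as leaf_eye.
- pin_head (a point): Centre of the hinge pin's blue head (16 mm diameter, 36 tall), z up. Brass shank 10 mm diameter, 38 long, below it; last 5 mm taper to a 7 mm nose, 56 mm under this point. 60 g. Stands in the rack, head resting on the rack's top; draw it 40 mm up. At the start x points across the rack, y along its row. Home in the hinge, this point is 70 mm above the nest's origin, 18 mm above leaf_eye.
- rack_top (a point): Centre of the top of the fixed wooden rack, 50 mm (x) by 124 mm (y), 45 mm high. Three holes 38 mm apart along its y hold the hinge pin and two plug gauges, in any order.
- red_head (a point): Centre of the red head of a plug gauge in the rack, same size as the hinge pin but with a steel shank; a bystander.
- green_head (a point): Centre of the green head of the other plug gauge in the rack, same size; a bystander.
Not all that is in view belongs to the job. What is meant by the part that bears leaf_eye is not orange, and is the larger of those in its own colour. Of the things like the part that bears pin_head, leave any that is orange; of the rest the larger one is meant.

How it is judged:
By the outcome, as a careful person would: the job done as asked, in the order asked, and still so for the second after the job is handed in, with the robot touching nothing.
It also fails if it takes over 64 s, if anything falls off the work surface, if the arm or the gripper's body presses on something with over 40 N, if the wrist force passes 120 N, or if a joint passes its speed limit or range.

## Working session

There is one attempt and no reset: what is moved stays moved. The work goes in short steps, Python scripts to look and compute and a tool call to move; the robot and the scene stay as the last step left them, time stands still between calls to the robot, and variables do not carry over. Pictures are saved under pics/ and viewed, and the job is handed in when it is done.

Besides the shell and the picture viewer there is one more tool, called after "Request:" as name(argument=value, ...), one argument or row to a line, values as JSON. step_arm: Moves the arm, as the interface text tells. Its arguments: {"type":"object","properties":{"commands":{"type":"string"},"grip_force":{"type":"number"}},"required":["commands"]}

```bash
ls; mkdir -p pics
cat > h.py <<'E'
import numpy as np, cv2
from plant import bot, optics, order, regions_of, pinpoint
def grab(n):
    s=bot.state(); f=optics.grab_frame(n); f['s']=s
    H=f['pixels'].shape[0]; f['f']=H/2/np.tan(np.radians(f['fov_y'])/2)
    if 'mount' in f:
        T=np.eye(4);T[:3,:3]=np.array(s['tool_rot']);T[:3,3]=s['tcp_pos'];M=T@np.array(f['mount'])
        f['Rc'],f['tc']=M[:3,:3],M[:3,3]
    else:
        R=np.array(f['R']);f['Rc'],f['tc']=R.T,-R.T@np.array(f['t'])
    return f
def w(f,u,v,z=None):
    d=np.array([(u-f['cx'])/f['f'],(v-f['cy'])/f['f'],1.])
    if z is None:
        return f['Rc']@(d*f['range_z'][int(v),int(u)])+f['tc']
    r=f['Rc']@d; return f['tc']+r*(z-f['tc'][2])/r[2]
def cloud(f):
    v,u=np.mgrid[0:420,0:560]; Z=f['range_z']
    P=np.stack([(u-f['cx'])/f['f']*Z,(v-f['cy'])/f['f']*Z,Z],-1)
    P=P@f['Rc'].T+f['tc']; P[Z==0]=np.nan; return P
def proj(f,X):
    c=f['Rc'].T@(np.array(X)-f['tc']); return c[:2]/c[2]*f['f']+[f['cx'],f['cy']]
E
python3 - <<'E'
from h import *
print(bot.tcp_to_grasp, bot.state())
for n in ['top','scene','wrist']:
    f=grab(n); cv2.imwrite(f'pics/{n}0.png',f['pixels'])
    print(n,f['fov_y'],f['cx'],f['cy'],f['tc'],f['Rc'].round(2).tolist())
    for t in ['leaf_eye','leaf_tail','pin_head','rack_top','red_head','green_head','axis_nominal','nest','butt_nominal']:
        try:
            for r in pinpoint(n,t)[:4]:
                u,v=r['at'][0]*560,r['at'][1]*420
                print(t,round(r['p'],2),round(u),round(v),w(f,min(max(u,0),559),min(max(v,0),419)).round(3))
        except Exception as e: print(t,e)
E
```

```text
pics
0.0187 {'time': 0.0, 'joint_positions': array([-7.54593993e+01,  2.42837098e+01,  9.34337048e+01,  4.75678445e-04,
        6.23719892e+01, -1.08829266e+00]), 'joint_vel': array([ 0.03660768,  0.01478729,  0.03958816,  0.01770949,  0.05844108,
       -0.04686152]), 'joint_torque': array([ 2.03544587e-03, -5.57372081e+01, -2.81735569e+01,  9.11126244e-05,
        7.36605056e-03,  5.52608157e-06]), 'tcp_pos': array([ 0.16826672, -0.60133561,  0.23053797]), 'tool_rot': array([[ 9.63027878e-01,  2.69401480e-01, -3.84640913e-04],
       [ 2.69401752e-01, -9.63026692e-01,  1.51225732e-03],
       [ 3.69848934e-05, -1.55996889e-03, -9.99998783e-01]]), 'wrist_force': array([ 0.16506846, -0.02837271,  0.71837522]), 'ft_torque': array([-0.02523847, -0.01963004,  0.01840497]), 'gripper_width': 1.0017715206805151}
top 57.45034438662727 276.34833512912377 208.6200550586901 [0.47588801 0.02843614 0.73556611] [[0.03, -1.0, 0.04], [-1.0, -0.03, 0.0], [-0.0, -0.04, -1.0]]
leaf_eye 0.96 335 169 [ 0.583 -0.079  0.013]
leaf_eye 0.8 429 186 [ 0.554 -0.252  0.029]
leaf_eye 0.62 253 298 [0.34  0.068 0.
[... 862 characters left out ...]
.05 ]
leaf_tail 0.8 388 234 [0.381 0.162 0.015]
leaf_tail 0.66 273 197 [ 0.491 -0.03   0.043]
leaf_tail 0.62 221 165 [ 0.486 -0.212  0.026]
pin_head 0.91 291 311 [0.66  0.21  0.064]
pin_head 0.6 389 250 [0.45  0.212 0.051]
rack_top 0.66 344 275 [0.543 0.201 0.049]
red_head 0.76 366 277 [0.532 0.233 0.062]
green_head 0.64 323 256 [0.555 0.166 0.07 ]
axis_nominal 0.66 193 208 [ 0.606 -0.135  0.012]
axis_nominal 0.45 367 274 [0.532 0.234 0.069]
nest 0.63 218 222 [ 0.593 -0.07   0.011]
butt_nominal 0.97 189 218 [ 0.638 -0.093  0.029]
wrist 68.9311676719087 281.7220993826362 209.38299260332406 [ 0.23193672 -0.58459282  0.37442935] [[0.27, -0.93, -0.25], [-0.96, -0.26, -0.07], [-0.0, 0.26, -0.97]]
```

View pics/top0.png

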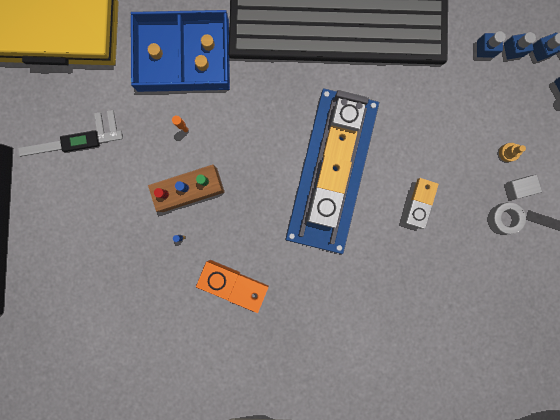

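View pics/scene0.png

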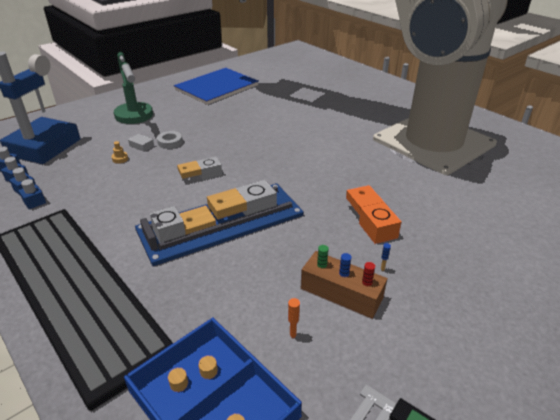

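Run:
```python
from h import *
f=grab('top');P=cloud(f)
for t in ['nest','leaf_eye','rack_top']:
    for r in regions_of('top',t)[:2]:
        m=r['mask']; q=P[m]; q=q[~np.isnan(q[:,0])]
        print(t,r['p'],m.sum(),np.percentile(q[:,2],[5,50,95]).round(3),q.mean(0).round(3))
        if t!='leaf_eye':
            rc=cv2.minAreaRect(q[:,:2].astype(np.float32)*1000);print(rc)
hsv=cv2.cvtColor(f['pixels'],cv2.COLOR_BGR2HSV)
m=(abs(hsv[...,0].astype(int)-110)<12)&(hsv[...,1]>100)&(hsv[...,2]>50)
u=np.arange(560)[None,:];v=np.arange(420)[:,None]
m&=(u>280)&(u<385)&(v>80)&(v<260)
q=np.array([w(f,b,a,0.012) for a,b in zip(*np.nonzero(m))])
print(m.sum(),cv2.minAreaRect(q[:,:2].astype(np.float32)*1000))
for u,v in [(327,94),(374,105),(340,248),(292,237)]: print(w(f,u,v,0.012).round(4))
for n,u,v in [('clampbore',342,137),('eye',336,168),('ring',325,207),('pin',181,187),('red',160,194),('green',201,181)]: print(n,w(f,u,v).round(4))
```

```text
nest 0.9 7092 [0.009 0.012 0.051] [ 0.589 -0.075  0.02 ]
((581.4775390625, -75.26339721679688), (112.29994201660156, 299.91412353515625), 77.50788879394531)
nest 0.48 88 [0.057 0.079 0.081] [0.536 0.194 0.075]
((537.01171875, 196.0260009765625), (13.707762718200684, 13.888925552368164), 60.9240837097168)
leaf_eye 0.9 2064 [0.021 0.039 0.041] [0.362 0.106 0.037]
leaf_eye 0.88 1863 [0.049 0.051 0.053] [ 0.536 -0.065  0.05 ]
rack_top 0.87 1784 [0.021 0.044 0.046] [0.535 0.193 0.042]
((536.8876342773438, 196.774658203125), (50.388450622558594, 124.73475646972656), 19.939565658569336)
4064 ((580.3502807617188, -74.34147644042969), (111.05194091796875, 297.76129150390625), 77.73406982421875)
[ 0.7264 -0.0612  0.012 ]
[ 0.7076 -0.1514  0.012 ]
[ 0.4336 -0.0922  0.012 ]
[ 0.4518 -0.0014  0.012 ]
clampbore [ 0.6446 -0.0918  0.0107]
eye [ 0.5848 -0.0816  0.0114]
ring [ 0.5082 -0.0574  0.0508]
pin [0.5346 0.1948 0.077 ]
red [0.5212 0.229  0.082 ]
green [0.5457 0.1602 0.0797]
```

Request:
step_arm(
  commands="0.5 0.05 0.06 0.03 -0.15; 0.7 0.1 0.12 0.05 -0.3; 1 0.14 0.18 0.05 -0.4; 1 0.18 0.24 0.05 -0.5; 1 0.2 0.3 0.05 -0.52",
)

```text
time: 2.33
tcp_pos: [0.3448, -0.3514, 0.2808]
tool_rot: [[0.969, -0.246, 0.001], [-0.246, -0.969, -0.001], [0.001, 0.001, -1.0]]
wrist_force: [0.7, -0.7, 0.2]
gripper_width: -0.001
```

Request:
step_arm(
  commands="1 0.02 0.06 0 0.03; 1 0.04 0.12 0 0.03; 1 0.06 0.18 0 0.03; 1 0.08 0.23 0 0.03; 1 0.08 0.25 0 0.03",
)

```text
time: 2.95
tcp_pos: [0.4244, -0.1003, 0.2806]
tool_rot: [[0.977, -0.212, 0.001], [-0.212, -0.977, 0.0], [0.001, -0.0, -1.0]]
wrist_force: [-1.0, 0.1, 0.4]
gripper_width: -0.002
```

Run:
```python
from h import *
f=grab('wrist'); cv2.imwrite('pics/w1.png',f['pixels']); print(f['s']['tcp_pos'],f['s']['tool_rot'][:2,0],f['tc'])
for t in ['leaf_eye','leaf_tail','axis_nominal','nest','butt_nominal']:
    for r in pinpoint('wrist',t)[:3]:
        u,v=r['at'][0]*560,r['at'][1]*420
        print(t,round(r['p'],2),round(u),round(v),w(f,u,v).round(4),w(f,u,v,.052).round(4))
```

```text
[ 0.42442284 -0.10032335  0.28059011] [ 0.97719011 -0.21236431] [ 0.48875361 -0.11464852  0.42373082]
leaf_eye 0.94 230 50 [ 0.5844 -0.0748  0.0409] [ 0.5816 -0.076   0.052 ]
leaf_eye 0.85 384 46 [ 0.5547 -0.2544  0.0176] [ 0.5491 -0.2426  0.052 ]
leaf_eye 0.77 175 263 [0.3428 0.0684 0.0344] [0.3494 0.0601 0.052 ]
leaf_tail 0.86 239 145 [ 0.4794 -0.0602  0.0538] [ 0.4794 -0.0599  0.052 ]
leaf_tail 0.7 105 246 [0.3884 0.1494 0.0416] [0.3912 0.1423 0.052 ]
leaf_tail 0.55 373 112 [ 0.4824 -0.2277  0.0286] [ 0.4828 -0.221   0.052 ]
axis_nominal 0.59 228 2 [ 0.6337 -0.0844  0.0337] [ 0.6269 -0.0858  0.052 ]
axis_nominal 0.24 10 144 [0.5362 0.1874 0.0725] [0.5389 0.2051 0.052 ]
nest 0.95 238 62 [ 0.5675 -0.0817  0.052 ] [ 0.5675 -0.0817  0.052 ]
butt_nominal 0.15 24 141 [0.5389 0.19   0.0493] [0.5386 0.1879 0.052 ]
```

View pics/w1.png

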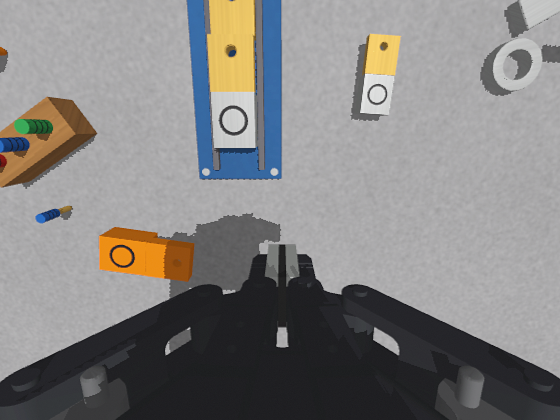

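Request:
step_arm(
  commands="1 0.05 -0.01 0 0; 1 0.1 -0.02 0 0; 1 0.1 -0.02 0 0; 1 0.1 -0.02 0 0; 1 0.1 -0.02 0 0",
)

```text
time: 3.88
tcp_pos: [0.5223, -0.1231, 0.2802]
tool_rot: [[0.976, -0.216, -0.001], [-0.216, -0.976, 0.0], [-0.001, 0.0, -1.0]]
wrist_force: [0.3, 0.0, -0.5]
gripper_width: -0.001
```

Run:
```python
from h import *
f=grab('wrist'); cv2.imwrite('pics/w2.png',f['pixels']); print(f['s']['tcp_pos'],f['s']['tool_rot'][:2,0],f['tc'],f['s']['wrist_force'])
np.savez('w2.npz',**{k:f[k] for k in ['pixels','range_z','cx','cy','f','Rc','tc']})
for t in ['leaf_eye','leaf_tail','axis_nominal','nest','butt_nominal']:
    for r in pinpoint('wrist',t)[:1]:
        u,v=r['at'][0]*560,r['at'][1]*420
        print(t,round(r['p'],2),round(u),round(v),w(f,u,v).round(4),w(f,u,v,.052).round(4))
```

```text
[ 0.52231012 -0.12306748  0.28020101] [ 0.97631238 -0.21636445] [ 0.58682872 -0.13766148  0.42323079] [ 0.31369184  0.04338982 -0.45238661]
leaf_eye 0.73 182 328 [ 0.5369 -0.0963  0.3449] [0.3506 0.0584 0.052 ]
leaf_tail 0.84 360 191 [ 0.4852 -0.2207  0.029 ] [ 0.4911 -0.2159  0.052 ]
axis_nominal 0.86 234 103 [ 0.6259 -0.0868  0.0328] [ 0.6239 -0.0893  0.052 ]
nest 0.95 240 143 [ 0.5797 -0.0854  0.0512] [ 0.5798 -0.0855  0.052 ]
butt_nominal 0.59 227 92 [ 0.6401 -0.0822  0.03  ] [ 0.6371 -0.0853  0.052 ]
```

View pics/w2.png

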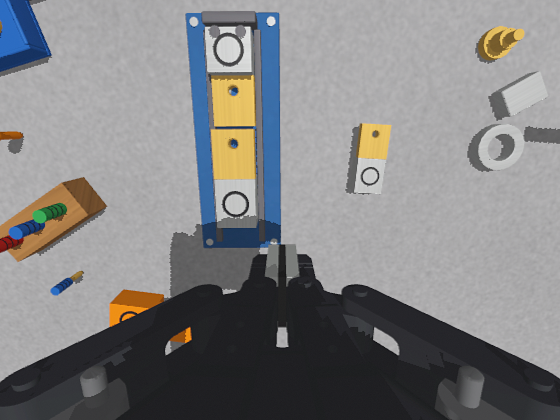

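Run:
```python
from h import *
d=dict(np.load('w2.npz'));f={k:(v if v.ndim else float(v)) for k,v in d.items()}
P=cloud(f); px=f['pixels'];hsv=cv2.cvtColor(px,cv2.COLOR_BGR2HSV)
br=(abs(hsv[...,0].astype(int)-22)<8)&(hsv[...,1]>80)&(hsv[...,2]>120)
def bore(u0,v0,z):
    m=~br[v0-10:v0+11,u0-10:u0+11]; n,l,s,c=cv2.connectedComponentsWithStats(m.astype(np.uint8)); 
    i=1+np.argmin(np.hypot(*(c[1:]-10).T)); u,v=c[i]+[u0-10,v0-10]; print('bore',u,v,s[i],w(f,u,v,z).round(4)); return w(f,u,v,z)
e=bore(233,143,.052);l=bore(233,91,.032)
# nest edges: blue
m=(abs(hsv[...,0].astype(int)-110)<12)&(hsv[...,1]>100); m[:, :180]=0;m[:,290:]=0;m[:8]=0;m[255:]=0
q=P[m]; q=q[~np.isnan(q[:,0])]; q=q[(q[:,2]<.017)&(q[:,2]>.006)]
r=cv2.minAreaRect(q[:,:2].astype(np.float32)*1000);print(r)
a=np.radians(-12.4);u=np.array([np.cos(a),np.sin(a)]);v=np.array([-u[1],u[0]])
C=np.array(r[0])/1000
for X in (e,l): print('nest coords',(X[:2]-C)@u,(X[:2]-C)@v)
# profile along nest centreline
for s in np.arange(-.14,.15,.004):
    X=C+s*u; b=proj(f,[*X,.052]); b=np.round(b).astype(int)
    if 0<=b[1]<420: p=P[b[1],b[0]]; print(round((p[:2]-C)@u*1000,1),round(p[2]*1000,1),px[b[1],b[0]],end=' | ')
```

```text
bore 233.53571428571428 143.14285714285714 [ 7  6  8  9 56] [ 0.5808 -0.0776  0.052 ]
bore 233.20289855072463 90.76811594202898 [ 6  5  9 10 69] [ 0.6401 -0.0897  0.032 ]
((581.5598754882812, -76.61040496826172), (110.87903594970703, 298.53729248046875), 77.84569549560547)
nest coords -0.0004870467128640009 -0.0011236161650604365
nest coords 0.05995957874619475 -0.00021691888317690368
-161.3 1.1 [98 98 98] | -156.4 1.3 [97 98 98] | -148.9 12.1 [87 58 41] | -144.4 11.6 [88 54 29] | -139.4 12.7 [88 55 30] | -134.5 13.6 [86 55 29] | -130.2 12.9 [88 55 31] | -126.1 11.8 [88 55 29] | -121.7 11.6 [86 54 28] | -103.9 52.0 [113 113 114] | -99.6 52.9 [111 111 111] | -95.9 52.2 [111 111 111] | -91.5 53.3 [140 139 139] | -87.5 53.9 [131 130 128] | -83.7 53.5 [195 196 195] | -80.1 52.3 [196 196 195] | -76.1 52.5 [196 196 195] | -72.0 53.6 [196 196 196] | -68.1 53.8 [197 197 195] | -63.0 54.2 [201 202 200] | -59.3 53.9 [48 47 47] | -55.5 54.0 [197 197 197] | -52.2 51.8 [197 198 197] | -48.3 52.6 [197 197 196] | -43.2 53.6 [153 187 204] | -39.8 51.4 [ 96 191 229] | -36.2 51.0 [ 98 191 230] | -32.4
[... 499 characters left out ...]
3.1 [ 98 193 232] | 49.5 32.2 [100 195 232] | 54.0 32.2 [ 87 184 223] | 59.6 22.4 [162 165 167] | 63.4 18.9 [102 119 128] | 66.3 32.6 [ 76 156 191] | 70.7 33.1 [101 197 235] | 75.1 33.0 [ 53 112 142] | 77.3 40.1 [97 97 97] | 79.5 52.7 [212 213 211] | 83.5 53.6 [128 128 127] | 87.4 54.1 [160 160 158] | 91.6 53.5 [212 212 211] | 95.8 52.6 [213 213 212] | 99.7 53.2 [213 213 211] | 104.0 51.8 [212 213 211] | 107.4 54.2 [212 213 212] | 111.3 54.1 [213 214 213] | 115.7 52.3 [69 68 68] | 119.7 52.0 [215 216 215] | 129.8 30.0 [119 119 117] | 131.0 43.1 [108 103 106] | 134.7 43.8 [125 120 123] | 138.8 43.1 [119 114 117] | 157.0 -0.7 [176 176 177] | 161.5 1.5 [177 176 177] | 166.6 -0.8 [173 171 172] |
```

Request:
step_arm(
  commands="1 -0.035 0.036 0 0; 1 -0.065 0.073 0 0; 1 -0.065 0.073 -0.05 0; 1 -0.065 0.073 -0.11 0; 1 -0.065 0.073 -0.17 0",
)

```text
time: 4.8
tcp_pos: [0.4591, -0.0496, 0.1095]
tool_rot: [[0.977, -0.215, 0.003], [-0.215, -0.977, -0.0], [0.003, -0.0, -1.0]]
wrist_force: [0.4, 0.8, 0.3]
gripper_width: 0.002
```

Run:
```python
from h import *
f=grab('wrist'); cv2.imwrite('pics/w3.png',f['pixels']); print(f['s']['tcp_pos'],f['s']['tool_rot'],f['tc'],f['s']['wrist_force'])
```

```text
[ 0.45911117 -0.04963493  0.10952473] [[ 9.76608839e-01 -2.15004584e-01  2.86443690e-03]
 [-2.15004347e-01 -9.76613012e-01 -3.93996175e-04]
 [ 2.88215734e-03 -2.31086240e-04 -9.99995820e-01]] [ 0.52313686 -0.06406159  0.25279188] [0.40863087 0.82916239 0.33197506]
```

View pics/w3.png

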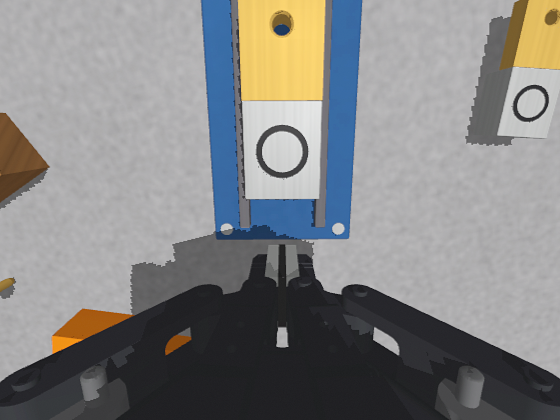

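Request:
step_arm(
  commands="1 0 0 -0.05 0; 1 0 0 -0.075 0; 1 0 0 -0.081 0; 1 0 0 -0.081 0",
)

```text
time: 5.35
tcp_pos: [0.4592, -0.0498, 0.0302]
tool_rot: [[0.977, -0.215, 0.001], [-0.215, -0.977, -0.0], [0.001, -0.0, -1.0]]
wrist_force: [0.4, -1.0, 0.8]
gripper_width: -0.001
```

Run:
```python
from h import *
f=grab('wrist'); cv2.imwrite('pics/w4.png',f['pixels']); print(f['s']['tcp_pos'],f['tc'],f['s']['wrist_force'])
```

```text
[ 0.45916727 -0.04984356  0.03021626] [ 0.52346758 -0.0643424   0.17335352] [ 0.38455519 -0.98163703  0.76159082]
```

View pics/w4.png

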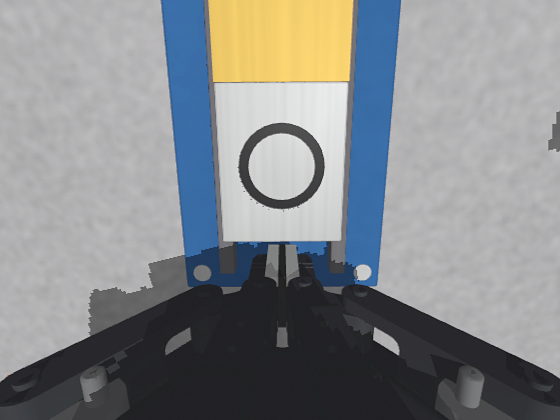

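Request:
step_arm(
  commands="1 0.0039 -0.0009 0 0; 1 0.0078 -0.0017 0 0; 1 0.0127 -0.0028 0 0; 1 0.0176 -0.0039 0 0; 1 0.0225 -0.0049 0 0",
)

```text
time: 6.02
tcp_pos: [0.4795, -0.0544, 0.0293]
tool_rot: [[0.976, -0.216, -0.004], [-0.216, -0.977, 0.001], [-0.004, 0.0, -1.0]]
wrist_force: [-6.4, 0.1, 5.4]
gripper_width: -0.004
```

Request:
step_arm(
  commands="1 0.0049 -0.0011 0 0; 1 0.0098 -0.0022 0 0; 1 0.0137 -0.003 0 0; 1 0.0176 -0.0039 0 0; 1 0.0205 -0.0045 0 0",
)

```text
time: 6.65
tcp_pos: [0.5009, -0.0591, 0.0293]
tool_rot: [[0.977, -0.215, -0.002], [-0.215, -0.977, 0.0], [-0.002, 0.0, -1.0]]
wrist_force: [-4.8, 1.0, 4.2]
gripper_width: 0.001
```

Run:
```python
from h import *
f=grab('wrist'); cv2.imwrite('pics/w5.png',f['pixels']); print(f['s']['tcp_pos'],f['tc'],f['s']['wrist_force'])
```

```text
[ 0.5009046  -0.05912512  0.02926222] [ 0.56556014 -0.07367131  0.17223508] [-4.78262914  1.01981132  4.16743365]
```

View pics/w5.png

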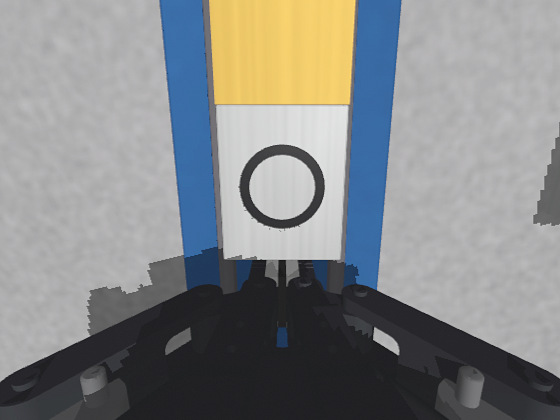

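Request:
step_arm(
  commands="1 0.0029 -0.0006 0 0; 1 0.0059 -0.0013 0 0; 1 0.0083 -0.0018 0 0; 1 0.0107 -0.0024 0 0; 1 0.0127 -0.0028 0 0",
)

```text
time: 7.32
tcp_pos: [0.5144, -0.062, 0.0292]
tool_rot: [[0.976, -0.216, 0.0], [-0.216, -0.976, 0.0], [0.0, -0.0, -1.0]]
wrist_force: [-3.0, 0.9, 1.2]
gripper_width: -0.003
```

Request:
step_arm(
  commands="1 0.0018 -0.0004 0 0; 1 0.0036 -0.0008 0 0; 1 0.0052 -0.0011 0 0; 1 0.0064 -0.0014 0 0; 1 0.0076 -0.0017 0 0",
)

```text
time: 7.95
tcp_pos: [0.5219, -0.0637, 0.0293]
tool_rot: [[0.977, -0.215, -0.0], [-0.215, -0.977, 0.0], [-0.0, -0.0, -1.0]]
wrist_force: [-3.2, 0.2, 0.8]
gripper_width: -0.001
```

Run:
```python
from h import *
f=grab('top'); print(f['s']['tcp_pos'],f['s']['wrist_force'])
cv2.imwrite('pics/t5.png',cv2.resize(f['pixels'][70:270,270:410],None,fx=4,fy=3,interpolation=cv2.INTER_CUBIC))
```

```text
[ 0.52186521 -0.06368156  0.02926727] [-3.16015235  0.24543862  0.76257258]
```

View pics/t5.png

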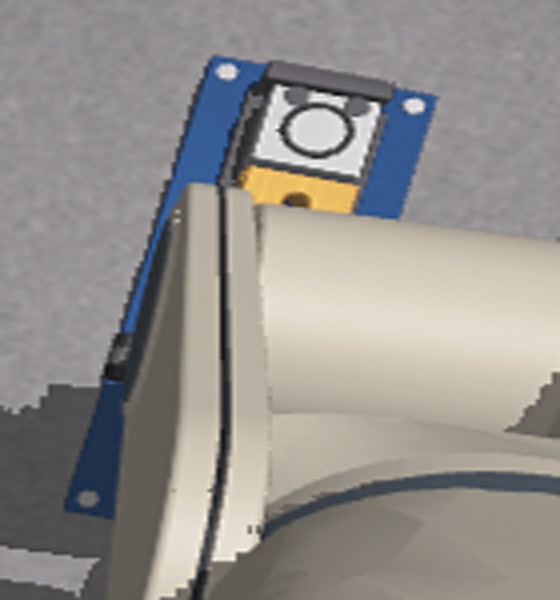

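Request:
step_arm(
  commands="1 0.001 -0.0002 0 0; 1 0.002 -0.0004 0 0; 1 0.0029 -0.0006 0 0",
)

```text
time: 8.38
tcp_pos: [0.5248, -0.0643, 0.0293]
tool_rot: [[0.977, -0.215, 0.0], [-0.215, -0.977, -0.0], [0.0, -0.0, -1.0]]
wrist_force: [-2.0, 0.8, 1.2]
gripper_width: -0.002
```

Request:
step_arm(
  commands="1 0.001 -0.0002 0 0; 1 0.002 -0.0004 0 0",
)

```text
time: 8.62
tcp_pos: [0.5268, -0.0647, 0.0293]
tool_rot: [[0.976, -0.216, -0.0], [-0.216, -0.976, 0.0], [-0.0, -0.0, -1.0]]
wrist_force: [-3.5, 1.3, 0.3]
gripper_width: -0.006
```

Request:
step_arm(
  commands="1 0.001 -0.0002 0 0; 1 0.002 -0.0004 0 0",
)

```text
time: 8.88
tcp_pos: [0.527, -0.0648, 0.0292]
tool_rot: [[0.976, -0.216, -0.004], [-0.216, -0.976, 0.001], [-0.004, 0.0, -1.0]]
wrist_force: [-9.5, 1.9, 7.0]
gripper_width: -0.0
```

Run:
```python
from h import *
f=grab('scene'); print(f['s']['tcp_pos'],f['s']['wrist_force'])
cv2.imwrite('pics/s5.png',cv2.resize(f['pixels'][170:270,130:310],None,fx=4,fy=4,interpolation=cv2.INTER_CUBIC))
```

```text
[ 0.52701436 -0.06475658  0.02919049] [-9.51255623  1.90489288  6.95795216]
```

View pics/s5.png

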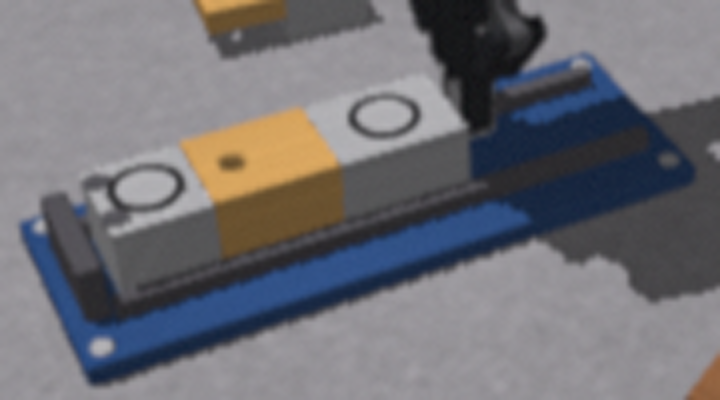

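Request:
step_arm(
  commands="1 -0.01 0.0022 0 0; 1 -0.02 0.0044 0 0; 1 -0.02 0.0044 0.05 0; 1 0 0 0.1 0; 1 0.06 -0.013 0.12 0",
)

```text
time: 9.55
tcp_pos: [0.5869, -0.0775, 0.1519]
tool_rot: [[0.977, -0.215, 0.003], [-0.215, -0.977, -0.0], [0.003, -0.0, -1.0]]
wrist_force: [1.7, -0.3, 0.8]
gripper_width: -0.003
```

Request:
step_arm(
  commands="1 0.022 -0.005 0 0; 1 0.022 -0.005 0 0; 1 0.022 -0.005 0 0",
)

```text
time: 9.93
tcp_pos: [0.6072, -0.0824, 0.1479]
tool_rot: [[0.977, -0.216, -0.002], [-0.216, -0.977, 0.0], [-0.002, 0.0, -1.0]]
wrist_force: [-0.9, 0.1, 0.0]
gripper_width: -0.004
```

```bash
cat > eye.py <<'E'
from h import *
import sys
f=grab('wrist'); cv2.imwrite(f'pics/{sys.argv[1]}.png',f['pixels']); print(f['s']['tcp_pos'],f['tc'],f['s']['wrist_force'])
np.savez('eye.npz',**{k:f[k] for k in ['pixels','range_z','cx','cy','f','Rc','tc']})
hsv=cv2.cvtColor(f['pixels'],cv2.COLOR_BGR2HSV)
br=(abs(hsv[...,0].astype(int)-22)<8)&(hsv[...,1]>80)&(hsv[...,2]>150)
b=proj(f,[0.640,-0.0895,.052]);print(b)
u0,v0=np.round(b).astype(int);R=22
m=~br[v0-R:v0+R+1,u0-R:u0+R+1]; n,l,s,c=cv2.connectedComponentsWithStats(m.astype(np.uint8))
for i in range(1,n):
    if s[i][4]>30: u,v=c[i]+[u0-R,v0-R]; print('bore',u,v,s[i],w(f,u,v,.052).round(4))
for r in pinpoint('wrist','leaf_eye')[:1]:
    u,v=r['at'][0]*560,r['at'][1]*420; print(r['p'],u,v,w(f,u,v,.052).round(4))
E
python3 eye.py w6
```

```text
[ 0.60720789 -0.0823793   0.14785351] [ 0.67191903 -0.09693934  0.29079987] [-0.86269362  0.09436454  0.03099843]
[281.2720723 169.7911998]
bore 282.784 167.056 [ 16  13  15  15 125] [ 0.6418 -0.0911  0.052 ]
0.78 478.8 223.482 [ 0.5623 -0.238   0.052 ]
```

View pics/w6.png

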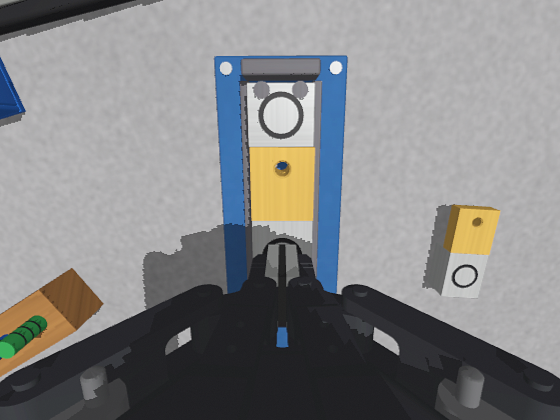

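Request:
step_arm(
  commands="1 -0.016 0.06 0.03 -0.18; 1 -0.033 0.12 0.03 -0.36; 0.5 -0.05 0.18 0.03 -0.54; 0 -0.066 0.24 0.03 -0.72; 0 -0.08 0.29 0.03 -0.9",
)

```text
time: 10.65
tcp_pos: [0.5352, 0.1203, 0.1615]
tool_rot: [[0.566, -0.824, 0.007], [-0.817, -0.559, 0.143], [-0.114, -0.087, -0.99]]
wrist_force: [0.1, 0.2, -0.9]
gripper_width: 0.635
```

Run:
```python
from h import *
s=bot.state();print(s['tcp_pos'],np.degrees(np.arctan2(s['tool_rot'][1,0],s['tool_rot'][0,0])),s['joint_positions'])
```

```text
[0.53522977 0.12026428 0.16153786] -55.271766545645875 [  6.98939007  22.78728188 107.39818717  10.75782117  48.90396562
 145.52716945]
```

Request:
step_arm(
  commands="0 0 0 0.01 0.18; 0 0 0 0.01 0.36; 0 0 0 0.01 0.54; 0 0 0 0.01 0.72; 0 0 0 0.01 0.9",
)

```text
time: 11.28
tcp_pos: [0.5351, 0.1178, 0.1709]
tool_rot: [[0.992, -0.07, -0.108], [-0.06, -0.994, 0.091], [-0.113, -0.084, -0.99]]
wrist_force: [0.0, -0.3, -0.5]
gripper_width: 1.007
```

```bash
cat > st.py <<'E'
from h import *
s=bot.state();print(s['time'],s['tcp_pos'],np.degrees(np.arctan2(s['tool_rot'][1,0],s['tool_rot'][0,0])),s['tool_rot'][:,2],s['joint_positions'].round(1),s['wrist_force'],s['gripper_width'])
E
python3 st.py
```

```text
11.275 [0.53506159 0.1177913  0.17093749] -3.470659815111795 [-0.10754389  0.09107546 -0.99001999] [  7.9  24.7 102.5   7.1  58.4  97.6] [ 0.00989228 -0.26635822 -0.54184743] 1.0066649186863719
```

Request:
step_arm(
  commands="0 0.02 0.003 0.05 0.18; 0 0.06 0.009 0.1 0.36; 0 0.11 0.016 0.13 0.54; 0 0.16 0.023 0.15 0.72; 0 0.22 0.031 0.15 0.84",
)

```text
time: 11.9
tcp_pos: [0.7575, 0.1495, 0.3241]
tool_rot: [[0.708, 0.693, -0.135], [0.698, -0.716, -0.018], [-0.109, -0.082, -0.991]]
wrist_force: [1.3, -0.2, 0.0]
gripper_width: 1.002
```

```bash
python3 st.py; python3 -c "
from plant import bot;print([x for x in dir(bot) if x[0]!='_'])"
```

```text
11.9 [0.7574842  0.1494745  0.32414876] 44.59038074703163 [-0.13548621 -0.01780409 -0.99061925] [10.1 37.4 59.8  0.4 90.6 55.8] [ 1.29976971 -0.19645472  0.01640488] 1.001896433317357
['PlanningError', 'state', 'tcp_to_grasp']
```

Request:
step_arm(
  commands="0 0.06 0.0107 0 0; 0 0.12 0.0213 0 0; 0 0.17 0.0302 0 0; 0 0.21 0.0373 0 0; 0 0.24 0.0426 0 0",
)

```text
time: 12.52
tcp_pos: [0.9519, 0.1833, 0.295]
tool_rot: [[0.713, 0.69, -0.125], [0.694, -0.719, -0.015], [-0.1, -0.076, -0.992]]
wrist_force: [-0.6, -0.1, -1.9]
gripper_width: 0.998
```

```bash
python3 st.py
```

```text
12.525 [0.95189659 0.18331551 0.29496096] 44.26284514408644 [-0.12502407 -0.01478246 -0.99204358] [ 10.1  67.6   5.5   0.5 114.1  56.2] [-0.58694363 -0.07446405 -1.89272998] 0.99768970994261
```

Request:
step_arm(
  commands="0 0.06 0.0107 0.03 0; 0 0.12 0.0213 0.06 0; 0 0.17 0.0302 0.09 0",
)

```text
time: 12.9
tcp_pos: [0.9602, 0.1835, 0.3377]
tool_rot: [[0.718, 0.694, -0.057], [0.695, -0.719, -0.002], [-0.042, -0.038, -0.998]]
wrist_force: [-0.6, -0.2, 0.1]
gripper_width: 1.0
```

```bash
python3 st.py
```

```text
12.9 [0.96018833 0.1834659  0.33766039] 44.07560013514619 [-0.05651345 -0.00197169 -0.99839989] [ 10.   65.3   4.9   0.5 112.9  56.1] [-0.55433811 -0.23088279  0.14752893] 1.0001912471844903
```

Request:
step_arm(
  commands="0 0.06 0.0107 0.03 0; 0 0.12 0.0213 0.06 0",
)

```text
time: 13.15
tcp_pos: [0.9686, 0.1842, 0.3509]
tool_rot: [[0.719, 0.695, -0.014], [0.695, -0.719, 0.006], [-0.006, -0.014, -1.0]]
wrist_force: [0.3, -0.9, 0.4]
gripper_width: 1.001
```

```bash
python3 st.py
```

```text
13.15 [0.96860842 0.18415821 0.35085834] 44.01794359623545 [-0.01416681  0.00615    -0.99988073] [  9.9  64.5   4.9   0.5 111.3  56.1] [ 0.33101626 -0.89278177  0.35038475] 1.0014766205051961
```

Request:
step_arm(
  commands="0 0 0 0 0; 0 0 0 0 0",
)

```text
time: 13.4
tcp_pos: [0.9685, 0.1842, 0.348]
tool_rot: [[0.719, 0.695, -0.018], [0.695, -0.719, 0.006], [-0.009, -0.016, -1.0]]
wrist_force: [0.1, 0.9, -0.1]
gripper_width: 0.999
```

```bash
python3 st.py
```

```text
13.4 [0.96846521 0.18419198 0.34802102] 44.01982216554402 [-0.0177966   0.00552406 -0.99982637] [  9.9  64.7   4.9   0.5 111.3  56.1] [ 0.06015952  0.8519161  -0.11589702] 0.9990808053306314
```

Request:
step_arm(
  commands="0 0 0 0 0.17; 0 0 0 0 0.34; 0 0 0 0 0.47; 0 0.06 0.0107 0.03 0.47; 0 0.06 0.0107 0.03 0.47",
)

```text
time: 14.02
tcp_pos: [0.9769, 0.185, 0.3608]
tool_rot: [[0.329, 0.944, 0.026], [0.944, -0.329, 0.005], [0.013, 0.023, -1.0]]
wrist_force: [-0.2, -0.4, -0.8]
gripper_width: 1.002
```

```bash
python3 st.py
```

```text
14.025 [0.97686775 0.18499321 0.36084757] 70.80224129392376 [ 0.02570264  0.00499823 -0.99965714] [ 10.   64.    4.9   0.  109.6  29.2] [-0.18799952 -0.37391349 -0.76236488] 1.0022750420479458
```

Request:
step_arm(
  commands="0 0 0 0 0.185; 0 0 0 0 0.37; 0 0 0 0 0.555; 0 0 0 0 0.74; 0 0 0 0 0.925",
)

```text
time: 14.65
tcp_pos: [0.9746, 0.1846, 0.3592]
tool_rot: [[-0.562, 0.827, 0.013], [0.827, 0.561, 0.022], [0.011, 0.023, -1.0]]
wrist_force: [0.5, 0.2, 0.5]
gripper_width: 0.997
```

Request:
step_arm(
  commands="0 0 0 0 0.185; 0 0 0 0 0.37; 0 0 0 0 0.555; 0 0 0 0 0.74; 0 0 0 0 0.925",
)

```text
time: 15.28
tcp_pos: [0.9701, 0.1837, 0.3576]
tool_rot: [[-0.999, 0.05, -0.005], [0.049, 0.999, 0.023], [0.006, 0.023, -1.0]]
wrist_force: [-0.8, -0.7, -0.2]
gripper_width: 1.001
```

Request:
step_arm(
  commands="0 0 0 0 0.185; 0 0 0 0 0.37; 0 0 0 0 0.555; 0 0 0 0 0.74; 0 0 0 0 0.925",
)

```text
time: 15.9
tcp_pos: [0.9661, 0.183, 0.3561]
tool_rot: [[-0.641, -0.768, -0.018], [-0.768, 0.641, 0.01], [0.004, 0.02, -1.0]]
wrist_force: [0.4, 0.2, -0.8]
gripper_width: 0.997
```

```bash
python3 st.py
```

```text
15.9 [0.9661355  0.18301518 0.35613141] -129.8341107072865 [-0.01759856  0.00957115 -0.99979932] [   9.8   64.2    4.9    0.8  111.7 -130.1] [ 0.40742231  0.19624103 -0.82185593] 0.9968481988056679
```

Request:
step_arm(
  commands="0 0 0 0 0.17; 0 0.045 0.008 0.023 0.17; 0 0.0 0.0 0.0 0.17",
)

```text
time: 16.27
tcp_pos: [0.9655, 0.1829, 0.3581]
tool_rot: [[-0.508, -0.861, -0.017], [-0.861, 0.508, 0.007], [0.003, 0.018, -1.0]]
wrist_force: [-0.6, 0.3, -0.0]
gripper_width: 0.998
```

```bash
python3 st.py
```

```text
16.275 [0.96546009 0.18285779 0.35806024] -120.56196196653885 [-0.01709994  0.00669231 -0.99983139] [   9.9   64.1    4.9    0.6  111.8 -139.4] [-0.62543754  0.30480605 -0.04219866] 0.9979224365490269
```

Request:
step_arm(
  commands="0 0.055 0.01 0.027 0",
)

```text
time: 16.4
tcp_pos: [0.9736, 0.1843, 0.3622]
tool_rot: [[-0.507, -0.862, 0.015], [-0.862, 0.507, 0.013], [-0.019, -0.007, -1.0]]
wrist_force: [1.1, -0.5, -0.8]
gripper_width: 1.001
```

Request:
step_arm(
  commands="0 0 0 0 0",
)

```text
time: 16.52
tcp_pos: [0.9739, 0.1843, 0.3665]
tool_rot: [[-0.506, -0.862, 0.021], [-0.862, 0.506, 0.014], [-0.022, -0.011, -1.0]]
wrist_force: [0.6, -0.4, 1.1]
gripper_width: 1.002
```

```bash
python3 st.py
```

```text
16.525 [0.97390424 0.18427604 0.36649361] -120.39164351841998 [ 0.02059046  0.01379404 -0.99969283] [   9.9   63.6    4.9    0.6  110.1 -139.5] [ 0.58099573 -0.38085775  1.06967414] 1.002229815845178
```

Request:
step_arm(
  commands="0 -0.06 0 0 -0.18; 0 -0.12 0 0 -0.36; 0 -0.18 0 -0.02 -0.54; 0 -0.23 -0.005 -0.04 -0.72; 0 -0.28 -0.005 -0.06 -0.9",
)

```text
time: 17.15
tcp_pos: [0.7169, 0.1797, 0.3151]
tool_rot: [[-0.976, -0.219, 0.025], [-0.219, 0.976, -0.003], [-0.024, -0.009, -1.0]]
wrist_force: [0.2, 0.3, 0.2]
gripper_width: 0.999
```

Request:
step_arm(
  commands="0 -0.04 0 -0.04 -0.18; 0 -0.08 0 -0.07 -0.36; 0 -0.11 0 -0.09 -0.54; 0 -0.13 -0.005 -0.1 -0.72; 0 -0.14 -0.01 -0.11 -0.9",
)

```text
time: 17.77
tcp_pos: [0.5781, 0.17, 0.2045]
tool_rot: [[-0.778, 0.628, 0.012], [0.628, 0.778, -0.019], [-0.021, -0.007, -1.0]]
wrist_force: [-0.5, 0.6, 0.5]
gripper_width: 0.999
```

```bash
python3 st.py
```

```text
17.775 [0.57807864 0.17002664 0.20451145] 141.12185525138815 [ 0.01184048 -0.01909964 -0.99974747] [ 15.9  24.   97.8  -1.5  57.9 -34.5] [-0.47712202  0.63625453  0.51983577] 0.9992646340804053
```

Tilt now ~0.4° in the pad plane normal. Turn −31.2° (−0.545 rad), move to the viewing pose.

Request:
step_arm(
  commands="0 -0.015 0 -0.01 -0.18; 0 -0.033 -0.003 -0.03 -0.36; 0 -0.033 -0.003 -0.03 -0.545; 0 -0.033 -0.003 -0.03 -0.545; 0 -0.033 -0.003 -0.03 -0.545",
)

```text
time: 18.4
tcp_pos: [0.5464, 0.1671, 0.1747]
tool_rot: [[-0.349, 0.937, 0.001], [0.937, 0.349, -0.022], [-0.021, -0.007, -1.0]]
wrist_force: [0.7, -0.1, -0.6]
gripper_width: 0.997
```

```bash
cat > pin.py <<'E'
from h import *
import sys
f=grab('wrist'); cv2.imwrite(f'pics/{sys.argv[1]}.png',f['pixels']); print(f['tc'])
hsv=cv2.cvtColor(f['pixels'],cv2.COLOR_BGR2HSV);P=cloud(f)
for t in ['pin_head','red_head','green_head','rack_top']:
  for r in pinpoint('wrist',t)[:2]:
    u,v=r['at'][0]*560,r['at'][1]*420; print(t,round(r['p'],2),u,v,w(f,u,v,.063).round(4))
m=(abs(hsv[...,0].astype(int)-110)<15)&(hsv[...,1]>120)
tm=m&(P[...,2]>.078)&(P[...,2]<.085)
n,l,s,c=cv2.connectedComponentsWithStats(tm.astype(np.uint8))
for i in range(1,n):
    if s[i][4]>30: print(s[i],c[i],'z',np.nanmedian(P[l==i][:,2]).round(4),w(f,*c[i],.081).round(4))
E
python3 st.py; python3 pin.py w7
```

```text
18.4 [0.54635087 0.16705493 0.17466512] 110.43674514192628 [ 6.80239964e-04 -2.16518798e-02 -9.99765339e-01] [ 16.4  24.1 102.5  -1.5  53.8  -3.1] [ 0.73160503 -0.12559127 -0.64035404] 0.9969021286987358
[0.52371624 0.23122665 0.31636366]
pin_head 0.96 412.49600000000004 197.316 [0.6481 0.2107 0.063 ]
pin_head 0.79 285.32 166.488 [0.5377 0.1974 0.063 ]
red_head 0.83 285.20799999999997 120.58200000000001 [0.5247 0.2315 0.063 ]
green_head 0.95 282.52 210.588 [0.5488 0.1609 0.063 ]
rack_top 0.77 283.808 163.8 [0.5357 0.199  0.063 ]
[275 161  20  21 322] [284.13354037 170.86645963] z 0.0814 [0.537  0.1963 0.081 ]
```

View pics/w7.png

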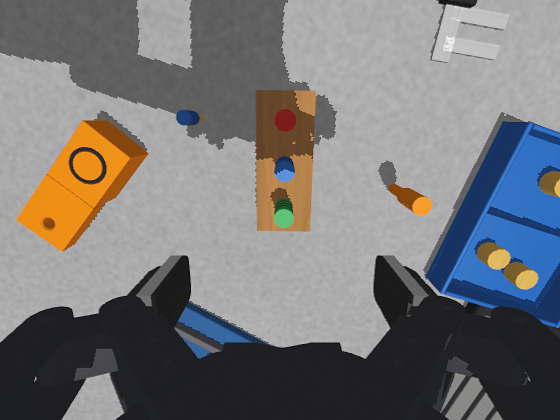

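Request:
step_arm(
  commands="0 -0.0097 0.029 0 0; 0 -0.0097 0.029 -0.05 0; 0 -0.0097 0.029 -0.09 0; 0 -0.0097 0.029 -0.115 0; 0 -0.0097 0.029 -0.1235 0",
)

```text
time: 19.27
tcp_pos: [0.535, 0.1956, 0.0489]
tool_rot: [[-0.347, 0.938, -0.003], [0.938, 0.347, -0.023], [-0.02, -0.011, -1.0]]
wrist_force: [0.6, -0.6, -0.1]
gripper_width: 1.001
```

```bash
python3 st.py; python3 pin.py w8
```

```text
19.275 [0.53495524 0.19558142 0.04893769] 110.28821736567703 [-0.00349359 -0.02298841 -0.99972963] [ 19.5  35.1 105.3  -1.8  40.2   0.6] [ 0.60074754 -0.62171204 -0.14191444] 1.0011954428779257
[0.51307514 0.2600031  0.1906426 ]
pin_head 0.96 285.712 273.714 [0.5371 0.1963 0.063 ]
pin_head 0.92 117.488 181.02 [0.4547 0.212  0.063 ]
green_head 0.72 283.472 342.216 [0.5493 0.1606 0.063 ]
rack_top 0.73 286.38399999999996 258.09000000000003 [0.5346 0.2038 0.063 ]
[ 267  274   38   40 1191] [285.65491184 293.97061293] z 0.0814 [0.5369 0.1968 0.081 ]
```

View pics/w8.png

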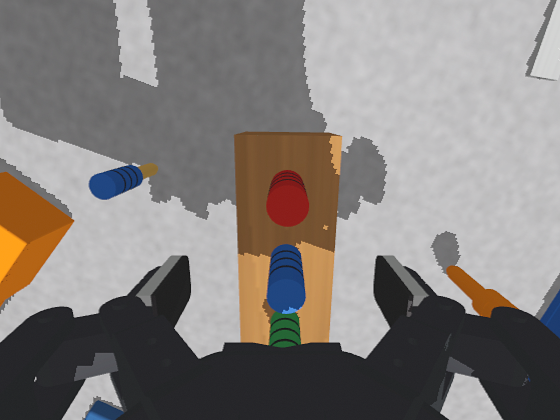

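Request:
step_arm(
  commands="0 0.0018 0.0008 0.002 0; 0.4 0.0018 0.0008 0.002 0; 0.7 0.0018 0.0008 0.002 0; 1 0.0018 0.0008 0.002 0; 1 0.0018 0.0008 0.002 0",
  grip_force=40,
)

```text
time: 20.15
tcp_pos: [0.5377, 0.1967, 0.0525]
tool_rot: [[-0.346, 0.938, -0.001], [0.938, 0.346, -0.022], [-0.02, -0.008, -1.0]]
wrist_force: [-0.7, -0.1, 1.7]
gripper_width: 0.17
```

Request:
step_arm(
  commands="1 0 0 0 0; 1 0 0 0 0; 1 0 0 0 0",
)

```text
time: 20.52
tcp_pos: [0.5377, 0.1967, 0.0525]
tool_rot: [[-0.346, 0.938, -0.001], [0.938, 0.346, -0.022], [-0.02, -0.008, -1.0]]
wrist_force: [-0.8, 0.3, 2.9]
gripper_width: 0.173
```

```bash
python3 st.py; python3 pin.py w9
```

```text
20.525 [0.53769136 0.19668994 0.052502  ] 110.25832738555094 [-8.74972122e-04 -2.21111921e-02 -9.99755135e-01] [ 19.5  34.9 105.   -1.8  40.6   0.6] [-0.84271026  0.30477494  2.93702753] 0.17256939610877017
[0.51546998 0.26099832 0.19420473]
pin_head 0.74 497.616 315.21 [0.6462 0.2111 0.063 ]
pin_head 0.66 281.4 269.892 [0.5378 0.1968 0.063 ]
red_head 0.86 278.096 193.41 [0.5236 0.2312 0.063 ]
green_head 0.84 273.616 336.504 [0.5471 0.1603 0.063 ]
rack_top 0.8 277.48 256.998 [0.5338 0.2024 0.063 ]
[ 264  271   36   38 1134] [281.45414462 289.57319224] z 0.0814 [0.5379 0.1971 0.081 ]
```

View pics/w9.png

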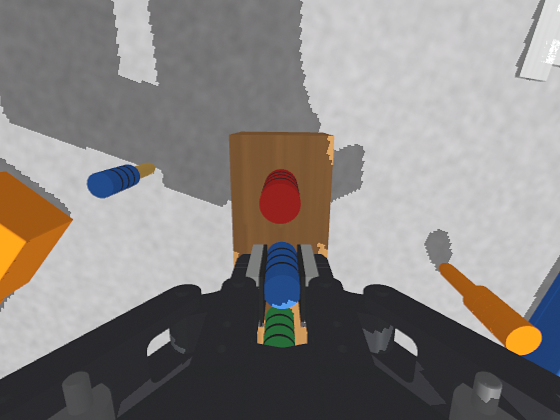

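Request:
step_arm(
  commands="1 0 0 0.01 0; 1 0 0 0.025 0; 1 0 0 0.045 0; 1 0 0 0.075 0; 1 0 0 0.11 0",
)

```text
time: 21.4
tcp_pos: [0.5373, 0.1966, 0.164]
tool_rot: [[-0.346, 0.938, -0.001], [0.938, 0.346, -0.022], [-0.02, -0.009, -1.0]]
wrist_force: [1.1, -0.2, -0.9]
gripper_width: 0.175
```

```bash
python3 st.py
python3 - <<'E'
from h import *
for n in ['scene','wrist']:
    f=grab(n); cv2.imwrite(f'pics/{n}10.png',f['pixels'] if n=='wrist' else cv2.resize(f['pixels'][150:320,240:440],None,fx=3.5,fy=3.5))
E
```

```text
21.4 [0.53733549 0.1965553  0.16403736] 110.25916527635376 [-0.00126136 -0.02223492 -0.99975198] [ 19.5  25.  102.6  -1.5  52.8   0.2] [ 1.09416219 -0.24525107 -0.93145571] 0.1746197653063919
```

View pics/scene10.png

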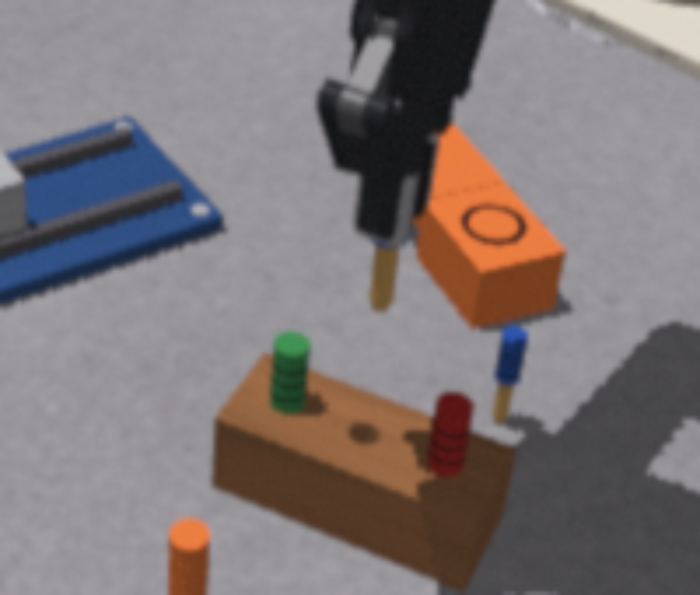

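View pics/wrist10.png

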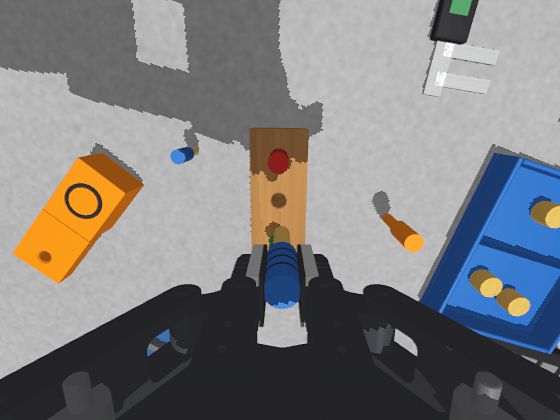

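Request:
step_arm(
  commands="1 0.02 -0.055 0 0; 1 0.04 -0.11 0 0; 1 0.06 -0.165 0 0; 1 0.08 -0.22 0 0; 1 0.1 -0.275 0 0",
)

```text
time: 22.12
tcp_pos: [0.6378, -0.0802, 0.1626]
tool_rot: [[-0.346, 0.938, -0.001], [0.938, 0.346, -0.022], [-0.02, -0.009, -1.0]]
wrist_force: [1.3, 0.2, -0.9]
gripper_width: 0.174
```

Request:
step_arm(
  commands="1 0.014 -0.04 -0.02 0; 1 0.014 -0.04 -0.035 0; 1 0.014 -0.04 -0.035 0; 1 0.014 -0.04 -0.035 0",
)

```text
time: 22.62
tcp_pos: [0.6515, -0.1171, 0.1278]
tool_rot: [[-0.347, 0.938, -0.001], [0.938, 0.347, -0.022], [-0.02, -0.009, -1.0]]
wrist_force: [-0.3, -0.5, 0.2]
gripper_width: 0.169
```

```bash
cat > eye2.py <<'E'
from h import *
import sys
f=grab('wrist'); cv2.imwrite(f'pics/{sys.argv[1]}.png',f['pixels']);P=cloud(f); t=f['s']['tcp_pos'];print(t,f['s']['wrist_force'])
np.savez(f'{sys.argv[1]}.npz',**{k:f[k] for k in ['pixels','range_z','cx','cy','f','Rc','tc']})
b=proj(f,[.641,-.0907,.052]);print('expected eye px',b)
hsv=cv2.cvtColor(f['pixels'],cv2.COLOR_BGR2HSV)
m=(abs(hsv[...,0].astype(int)-22)<8)&(hsv[...,1]>80)&(abs(P[...,0]-t[0])<.02)&(abs(P[...,1]-t[1])<.02)&(P[...,2]>t[2]-.06)&(P[...,2]<t[2]+.02)
q=P[m]
print('shank px',m.sum())
if m.sum():
    for lo in np.arange(q[:,2].min(),q[:,2].max(),.004):
        k=q[(q[:,2]>=lo)&(q[:,2]<lo+.004)]
        if len(k)>3: print(round(lo,4),len(k),k.mean(0).round(4),k[:,0].min().round(4),k[:,0].max().round(4))
E
python3 st.py; python3 eye2.py w11
```

```text
22.625 [ 0.65145703 -0.1170629   0.12780704] 110.33107693178492 [-0.00116855 -0.02191956 -0.99975905] [-10.7  34.2  92.2  -1.6  53.5 -30.1] [-0.29041655 -0.53560147  0.19444614] 0.1688734572158555
[ 0.65145703 -0.1170629   0.12780704] [-0.29041655 -0.53560147  0.19444614]
expected eye px [281.42620674 177.99049215]
shank px 219
0.0872 22 [ 0.65   -0.1135  0.0896] 0.6465 0.6542
0.0912 30 [ 0.65   -0.1135  0.0932] 0.6465 0.6543
0.0952 38 [ 0.6501 -0.1137  0.0973] 0.6464 0.6553
0.0992 37 [ 0.65   -0.1138  0.1014] 0.6463 0.655
0.1032 39 [ 0.6501 -0.1136  0.1053] 0.6464 0.655
0.1072 39 [ 0.6498 -0.1136  0.1093] 0.6465 0.6548
0.1112 13 [ 0.6499 -0.113   0.1124] 0.6469 0.6523
```

View pics/w11.png

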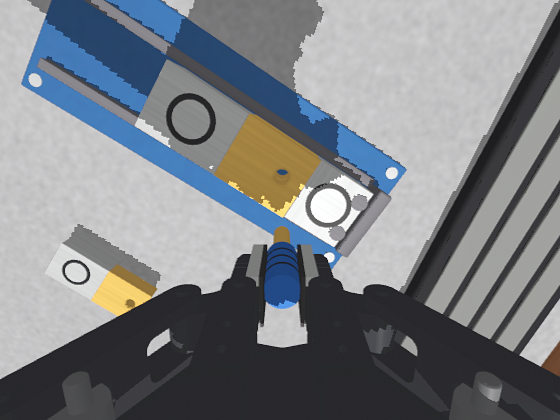

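Run:
```python
from h import *
d=dict(np.load('w11.npz'));f={k:(v if v.ndim else float(v)) for k,v in d.items()}
P=cloud(f)
px=f['pixels']
c=px[150:200,255:310]; cv2.imwrite('pics/c11.png',cv2.resize(c,None,fx=12,fy=12,interpolation=cv2.INTER_NEAREST))
z=P[150:200,255:310,2]; m=(z<.045).astype(np.uint8)
n,l,s,ce=cv2.connectedComponentsWithStats(m)
for i in range(1,n):
    if s[i][4]>10: print(s[i],ce[i]+[255,150],w(f,*(ce[i]+[255,150]),.052))
for u,v in [(282,175),(281,178)]: print(w(f,u,v,.052))
```

```text
[ 19  19  15  15 172] [281.1627907  175.90697674] [ 0.64029724 -0.08934859  0.052     ]
[ 0.64063167 -0.08852347  0.052     ]
[ 0.64071527 -0.09081357  0.052     ]
```

View pics/c11.png

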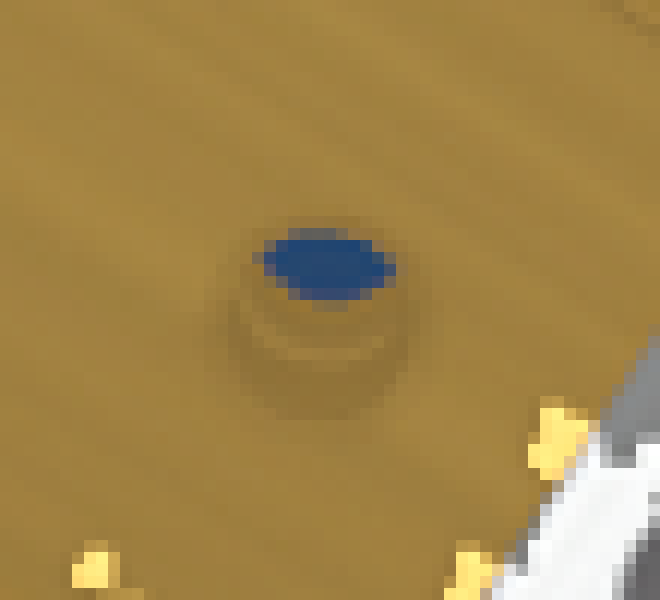

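Request:
step_arm(
  commands="1 -0.0055 0.0137 0 0; 1 -0.0109 0.0274 0 0; 1 -0.0109 0.0274 0 0; 1 -0.0109 0.0274 -0.015 0; 1 -0.0109 0.0274 -0.025 0",
)

```text
time: 23.3
tcp_pos: [0.6403, -0.0911, 0.1011]
tool_rot: [[-0.346, 0.938, -0.002], [0.938, 0.346, -0.022], [-0.02, -0.01, -1.0]]
wrist_force: [-0.3, -0.4, -0.9]
gripper_width: 0.175
```

```bash
python3 eye2.py w12
python3 - <<'E'
from h import *
f=grab('scene');cv2.imwrite('pics/s12.png',cv2.resize(f['pixels'][140:280,120:320],None,fx=4,fy=4,interpolation=cv2.INTER_CUBIC))
E
```

```text
[ 0.64028897 -0.09107476  0.10106847] [-0.3411019  -0.36945911 -0.90586127]
expected eye px [283.27096054 227.58200052]
shank px 2687
0.0412 14 [ 0.6433 -0.0923  0.0431] 0.6359 0.6465
0.0452 9 [ 0.6428 -0.0924  0.0474] 0.6361 0.6463
0.0492 2148 [ 0.6377 -0.0864  0.0523] 0.6203 0.6602
0.0532 250 [ 0.638  -0.0846  0.0536] 0.6203 0.6601
0.0612 35 [ 0.6386 -0.0879  0.0631] 0.635 0.6445
0.0652 36 [ 0.6384 -0.0881  0.0672] 0.6351 0.6443
0.0692 38 [ 0.6387 -0.0881  0.0713] 0.6351 0.644
0.0732 38 [ 0.6387 -0.0879  0.0753] 0.6352 0.6439
0.0772 41 [ 0.639  -0.0878  0.0792] 0.6352 0.6437
0.0812 37 [ 0.6382 -0.0877  0.083 ] 0.6352 0.6428
0.0852 8 [ 0.6389 -0.0868  0.0862] 0.6374 0.6407
0.1012 11 [ 0.6331 -0.0828  0.1044] 0.6239 0.6455
0.1052 17 [ 0.6348 -0.0821  0.1068] 0.6237 0.6456
```

View pics/w12.png

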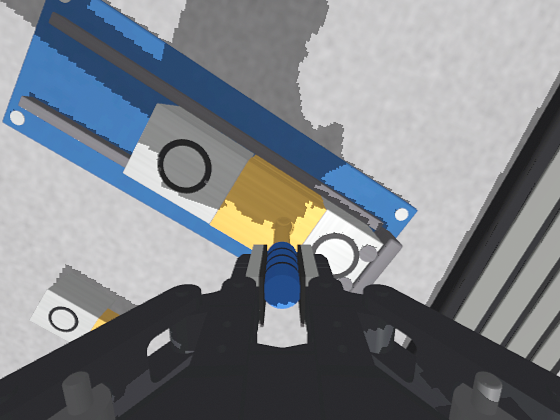

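View pics/s12.png

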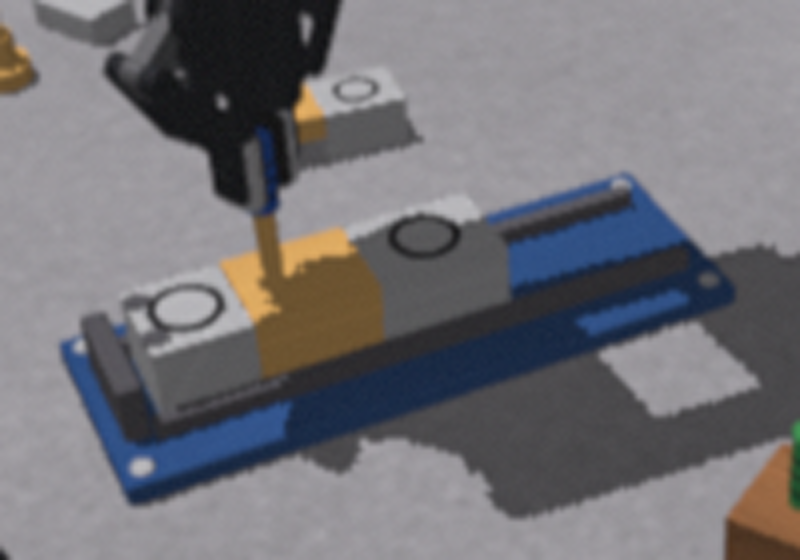

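Request:
step_arm(
  commands="1 0.0003 0.0014 0 0; 1 0.0003 0.0014 0 0; 1 0.0003 0.0014 -0.002 0; 1 0.0003 0.0014 -0.004 0; 1 0.0003 0.0014 -0.006 0",
)

```text
time: 24.02
tcp_pos: [0.641, -0.0895, 0.0964]
tool_rot: [[-0.346, 0.938, -0.001], [0.938, 0.346, -0.022], [-0.02, -0.009, -1.0]]
wrist_force: [0.2, -0.2, -1.3]
gripper_width: 0.173
```

```bash
python3 st.py
```

```text
24.025 [ 0.64104515 -0.08954663  0.0964324 ] 110.25750961839451 [-8.87304225e-04 -2.21727328e-02 -9.99753761e-01] [ -8.4  35.5  94.8  -1.7  49.5 -27.6] [ 0.17628741 -0.16075239 -1.29433385] 0.17313093743195143
```

Request:
step_arm(
  commands="1 0 0 -0.0015 0; 1 0 0 -0.003 0; 1 0 0 -0.0045 0; 1 0 0 -0.006 0",
)

```text
time: 24.52
tcp_pos: [0.6411, -0.0895, 0.0904]
tool_rot: [[-0.346, 0.938, -0.001], [0.938, 0.346, -0.022], [-0.02, -0.009, -1.0]]
wrist_force: [-0.0, 0.7, -0.7]
gripper_width: 0.172
```

Request:
step_arm(
  commands="1 0 0 -0.0015 0; 1 0 0 -0.003 0; 1 0 0 -0.0045 0; 1 0 0 -0.006 0; 1 0 0 -0.0075 0",
)

```text
time: 25.15
tcp_pos: [0.6411, -0.0896, 0.0829]
tool_rot: [[-0.346, 0.938, -0.001], [0.938, 0.346, -0.022], [-0.02, -0.009, -1.0]]
wrist_force: [-0.8, -0.2, -1.1]
gripper_width: 0.171
```

Request:
step_arm(
  commands="1 0 0 -0.0015 0; 1 0 0 -0.003 0; 1 0 0 -0.0045 0",
)

```text
time: 25.52
tcp_pos: [0.6411, -0.0895, 0.0784]
tool_rot: [[-0.346, 0.938, -0.001], [0.938, 0.346, -0.022], [-0.02, -0.009, -1.0]]
wrist_force: [-0.1, 0.7, -0.7]
gripper_width: 0.17
```

Request:
step_arm(
  commands="1 0 0 -0.001 0; 1 0 0 -0.002 0; 1 0 0 -0.003 0; 1 0 0 -0.004 0",
)

```text
time: 26.02
tcp_pos: [0.6411, -0.0895, 0.0744]
tool_rot: [[-0.346, 0.938, -0.001], [0.938, 0.346, -0.022], [-0.02, -0.009, -1.0]]
wrist_force: [-0.2, 0.6, -0.8]
gripper_width: 0.178
```

Request:
step_arm(
  commands="1 0 0 -0.0012 0; 1 0 0 -0.0024 0; 1 0 0 -0.0036 0; 1 0 0 -0.0048 0",
)

```text
time: 26.52
tcp_pos: [0.641, -0.0895, 0.0696]
tool_rot: [[-0.346, 0.938, -0.001], [0.938, 0.346, -0.022], [-0.02, -0.009, -1.0]]
wrist_force: [0.0, 0.4, -0.7]
gripper_width: 0.172
```

Request:
step_arm(
  commands="1 0 0 -0.0012 0; 1 0 0 -0.0024 0; 1 0 0 -0.0036 0; 1 0 0 -0.0048 0",
)

```text
time: 27.02
tcp_pos: [0.641, -0.0895, 0.0648]
tool_rot: [[-0.346, 0.938, -0.001], [0.938, 0.346, -0.022], [-0.02, -0.009, -1.0]]
wrist_force: [0.3, -1.1, -0.0]
gripper_width: 0.174
```

Request:
step_arm(
  commands="1 0 0 -0.001 0; 1 0 0 -0.002 0; 1 0 0 -0.003 0",
)

```text
time: 27.4
tcp_pos: [0.6412, -0.0896, 0.0621]
tool_rot: [[-0.346, 0.938, -0.001], [0.938, 0.346, -0.022], [-0.021, -0.008, -1.0]]
wrist_force: [-0.4, -0.9, 2.8]
gripper_width: 0.17
```

Request:
step_arm(
  commands="1 0 0 -0.001 0; 1 0 0 -0.002 0",
)

```text
time: 27.65
tcp_pos: [0.6412, -0.0896, 0.0601]
tool_rot: [[-0.346, 0.938, -0.001], [0.938, 0.346, -0.022], [-0.021, -0.008, -1.0]]
wrist_force: [-1.4, -0.0, 3.9]
gripper_width: 0.171
```

```bash
python3 st.py
python3 - <<'E'
from h import *
f=grab('wrist');P=cloud(f);cv2.imwrite('pics/w13.png',f['pixels'])
hsv=cv2.cvtColor(f['pixels'],cv2.COLOR_BGR2HSV)
m=(abs(hsv[...,0].astype(int)-110)<15)&(hsv[...,1]>120)&(abs(P[...,0]-.641)<.012)&(abs(P[...,1]+.09)<.012)
print('head z',np.percentile(P[m][:,2],[1,50,95,99]))
E
```

```text
27.65 [ 0.64121238 -0.0896058   0.06014115] 110.25464480856724 [-5.95333582e-04 -2.22135167e-02 -9.99753072e-01] [ -8.4  38.5  95.3  -1.8  46.  -27.5] [-1.37217927e+00 -1.04780354e-03  3.94665666e+00] 0.1711248952014683
head z [0.05450866 0.08828178 0.08985993 0.09033303]
```

View pics/w13.png

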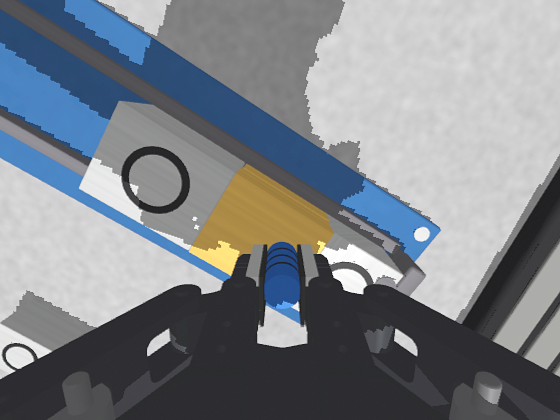

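Request:
step_arm(
  commands="1 0 0 -0.0007 0; 1 0 0 -0.0014 0",
)

```text
time: 27.95
tcp_pos: [0.6414, -0.0896, 0.0592]
tool_rot: [[-0.346, 0.938, -0.0], [0.938, 0.346, -0.022], [-0.021, -0.008, -1.0]]
wrist_force: [-2.1, -0.2, 10.3]
gripper_width: 0.174
```

Request:
step_arm(
  commands="1 0 0 -0.0007 0; 1 0 0 -0.0007 0",
)

```text
time: 28.2
tcp_pos: [0.6414, -0.0896, 0.059]
tool_rot: [[-0.346, 0.938, -0.0], [0.938, 0.346, -0.022], [-0.021, -0.008, -1.0]]
wrist_force: [-3.4, -0.4, 11.5]
gripper_width: 0.173
```

```bash
python3 st.py
python3 - <<'E'
from h import *
f=grab('scene');P=cloud(f);cv2.imwrite('pics/s14.png',cv2.resize(f['pixels'][140:280,120:320],None,fx=4,fy=4,interpolation=cv2.INTER_CUBIC))
E
```

```text
28.2 [ 0.64139161 -0.08958543  0.05897344] 110.25746398016119 [-2.93097478e-04 -2.23005195e-02 -9.99751270e-01] [ -8.4  38.6  95.3  -1.8  45.9 -27.4] [-3.44511122 -0.36512958 11.53825277] 0.17335895093570036
```

View pics/s14.png

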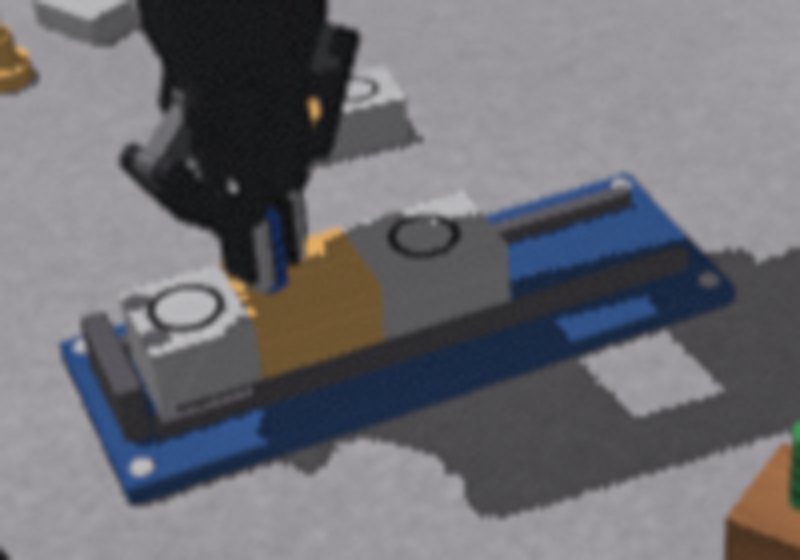

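Request:
step_arm(
  commands="1 0 0 -0.0008 0; 1 0 0 -0.0008 0",
)

```text
time: 28.5
tcp_pos: [0.6415, -0.0896, 0.0589]
tool_rot: [[-0.346, 0.938, -0.0], [0.938, 0.346, -0.022], [-0.021, -0.008, -1.0]]
wrist_force: [-4.9, 0.8, 17.7]
gripper_width: 0.169
```

```bash
python3 st.py
```

```text
28.5 [ 0.6414724  -0.08961679  0.05890254] 110.25853520728892 [-8.73890442e-05 -2.23817412e-02 -9.99749494e-01] [ -8.4  38.6  95.3  -1.8  45.9 -27.4] [-4.85293216  0.8291366  17.66272138] 0.16886299822014406
```

Request:
step_arm(
  commands="1 0 0 0.002 0; 0.7 0 0 0.002 0; 0.4 0 0 0.002 0; 0.4 0 0 0.002 0; 0.4 0 0 0.002 0",
)

```text
time: 29.12
tcp_pos: [0.641, -0.0895, 0.0587]
tool_rot: [[-0.346, 0.938, -0.001], [0.938, 0.346, -0.022], [-0.02, -0.009, -1.0]]
wrist_force: [0.3, 0.6, 0.4]
gripper_width: 0.6
```

Request:
step_arm(
  commands="0.4 0 0 0.02 0; 0.4 0 0 0.05 0; 0.4 0 0 0.09 0; 0.4 0.01 -0.03 0.1 0; 0.4 0.01 -0.03 0.1 0",
)

```text
time: 29.75
tcp_pos: [0.6528, -0.1213, 0.1621]
tool_rot: [[-0.345, 0.939, 0.004], [0.938, 0.345, -0.023], [-0.023, -0.004, -1.0]]
wrist_force: [-0.4, 0.4, 0.1]
gripper_width: 0.605
```

```bash
python3 st.py
python3 - <<'E'
from h import *
f=grab('scene');cv2.imwrite('pics/s15.png',cv2.resize(f['pixels'][140:280,120:320],None,fx=4,fy=4,interpolation=cv2.INTER_CUBIC))
f=grab('wrist');P=cloud(f);cv2.imwrite('pics/w15.png',f['pixels'])
hsv=cv2.cvtColor(f['pixels'],cv2.COLOR_BGR2HSV)
m=(abs(hsv[...,0].astype(int)-110)<15)&(hsv[...,1]>120)&(abs(P[...,0]-.641)<.014)&(abs(P[...,1]+.09)<.014)
q=P[m];print('head z',np.percentile(q[:,2],[1,50,90,99]),q[q[:,2]>np.percentile(q[:,2],90)-.003].mean(0))
m=(abs(hsv[...,0].astype(int)-22)<8)&(hsv[...,1]>80)&(abs(P[...,0]-.625)<.03)&(abs(P[...,1]+.09)<.03)
print('brass top',np.nanmedian(P[m][:,2]))
E
```

```text
29.75 [ 0.65281002 -0.12125056  0.16213338] 110.15917316529095 [ 0.00391323 -0.02333853 -0.99971996] [-11.   31.7  91.1  -1.5  56.7 -30.3] [-0.36061562  0.3710296   0.06628826] 0.6046286821271591
head z [0.05788844 0.08842683 0.08942101 0.09003665] [ 0.64132181 -0.09005881  0.0886269 ]
brass top 0.0524476800977457
```

View pics/s15.png

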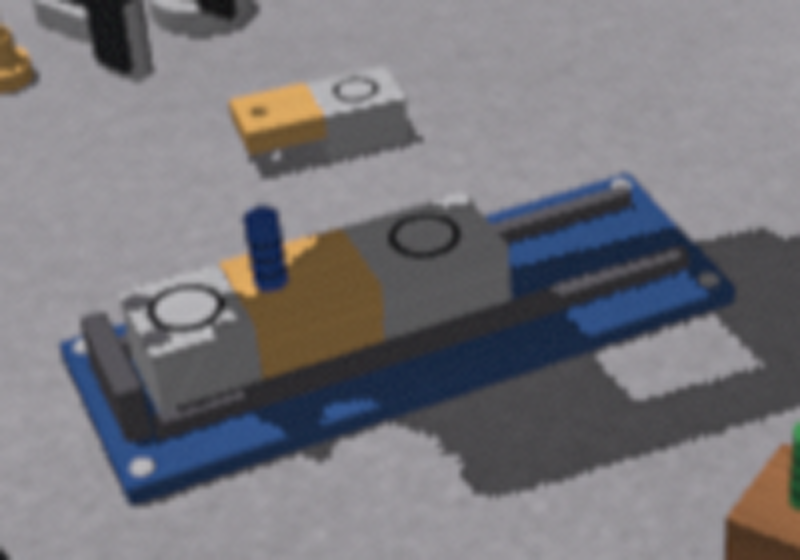

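View pics/w15.png

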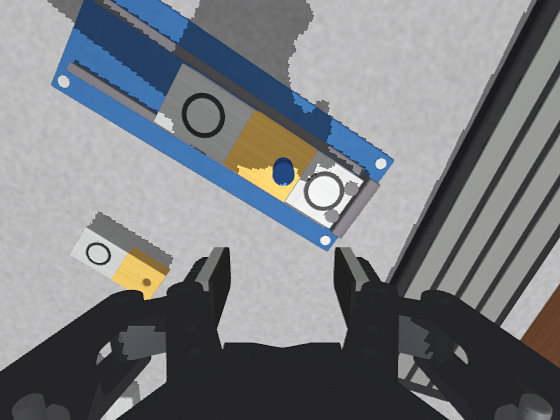

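Request:
step_arm(
  commands="0.4 0 0 0 0; 0.4 0 0 0 0; 0.4 0 0 0 0",
)

```text
time: 30.22
tcp_pos: [0.6508, -0.1191, 0.1586]
tool_rot: [[-0.347, 0.938, -0.002], [0.938, 0.346, -0.022], [-0.02, -0.009, -1.0]]
wrist_force: [0.0, 0.4, -0.2]
gripper_width: 0.595
```

```bash
python3 -c "
from h import *
f=grab('top')
for t in ['red_head','green_head','leaf_eye']:
    for r in pinpoint('top',t)[:1]: print(t,r['p'],w(f,r['at'][0]*560,r['at'][1]*420))
print(order.sign_off())"
```

```text
red_head 0.49 [0.5253867  0.22737367 0.08165979]
green_head 0.49 [0.54986027 0.15907664 0.07982415]
leaf_eye 0.76 [ 0.33546338  0.06907426 -0.00053459]
the job is handed in; nothing more can be done
None
```

The hinge pin is in place and the job is handed in at about 30 s of the 64 s allowed; sign-off gives no verdict.

- **Loose half:** I slid it about 60 mm along the nest until it stopped against the clamped half. The wrist read about 10 N sideways at contact, and the bores looked lined up in the wrist picture.
- **Hinge pin:** It went down through the upper knuckle and into the lower one with almost no resistance. The force was 3–4 N in the detent's range and reached 18 N against the hard stop. I then eased off, let go and backed clear.
- **Last checks:** The pin stands upright. Its head top measures 36.2 mm above the upper knuckle, against a 36 mm head, so it is fully home. The red and green plug gauges are still in the rack, and the wrist force was near zero with nothing touched.
- **What went wrong:** On the way to the rack I drove the last joint to its range limit, which left the tool tilted about 8°. I removed nearly all of that by working the arm against its reach limit, costing about 6 s. A tilt of about 1° stayed, almost all of it along the pads, and the pin stayed vertical.
- **Disagreement:** In the final top view the network put `leaf_eye` on the orange look-alike, so I did not use that reading.

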